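Tap a jammed cell carrier out of a photometer

ROBOT

A 6-joint arm with a two-finger parallel gripper is mounted at the origin on the work surface. World frame = base frame: x ahead of the robot, y to its left, z up, the work surface at z = 0. Lengths are in m, angles in rad, forces in N, time in s.
With the tool pointing down it reaches from about 0.3 to 0.875 m from the base axis. Payload 6.4 kg.
Tool frame: the origin (TCP) lies at the very end of the fingers, on their centre line; the grasp point (between the pads) lies 19 mm behind it; z points along the fingers, y is the line along which they close (so a half turn about z gives the same grasp; the last joint's range is limited). The gripper opens to 85 mm and grips with 20 to 120 N. Pads are 22 mm wide; open, the fingers measure 114 mm over their backs; the gripper's body (76 mm by 85 mm) begins 54 mm behind the grasp point. The pads swing forward as they close: fully open they stand 13 mm farther back than shut.
Start: joints at [1.033, 0.181, 1.607, -0, 1.354, -0.206], TCP at [0.187, 0.544, 0.231] pointing down, gripper open.
Joint ranges: [-2.99, 2.99], [-0.89, 2.07], [0.3, 2.58], [-1.14, 4.28], [0, 2.63], [-3.12, 3.12]. Speed limits (rad/s): [2.57, 2.57, 3.01, 3.14, 3.14, 3.14].

INTERFACE

Orientations are given as [roll, pitch, yaw] about the fixed x, y, z axes, in that order (R = Rz(yaw) Ry(pitch) Rx(roll)).
In Python, from rig import manip, cams, workorder gives the robot as it stands.
- The arm moves only by the tool move_arm, never from a script. Its argument "steps" is text: rows parted by semicolons, each of 7 numbers parted by spaces: the shift along the world's x, y, z in units of 40 mm (1.0 is 40 mm), then the turn, a rotation vector about the world's x, y, z in units of 6 degrees (1.0 is 6 degrees), then the gripper's target within -1 to 1 (fully open at 1, half-way at 0, shut at -1). In form: x y z rx ry rz grip; .... A call has 1 to 20 rows; each row shifts and turns the commanded pose from where the row before left it; what a row does not reach is not made up. A row lasts 1/10 s, in which the tool goes at most 50 mm and 8.59 degrees, less where a joint would pass 70% of its speed; a pose out of reach is approached as far as the arm can. A call is refused whole if a number of a shift passes 1 or a number of a turn 1, either way. A call with a gripper value outside its range is refused whole. The fingers move at their own pace and stop on an object; "force" is the grip in N (left out, the last holds). Time passes only in rows, so rows that do not move let the fingers close. It gives the time, the measured TCP pose, the force, the opening and the grip force at its end, in the units of the state.
- manip.sense(): the state, without advancing time (a new reading comes with each control period).
- cams.capture(name): name is "scene" or "top" or "wrist"; returns a dict with "frame" (384x512x3 uint8, red, green, blue), "vertical_fov" (degrees; the focal length in pixels is half the picture's height over the tangent of half this angle, whatever the lens; pixels are square), "cx", "cy" (the principal point, pixels), "R" (3x3) and "t" (3): a world point X has camera coordinates R X + t; the wrist camera has in their place "hand_eye" (4x4, takes a point from camera to tool coordinates, whose origin is the TCP and whose axes are the flange's). Camera axes: x right, y down, z forward; pixel columns grow to the right and rows downward; lengths in m; the calibration is good to about 2 mm. A picture is of the moment at which its call begins: read the wrist's pose just before it. There is no depth.
- workorder.finish_job(): hands the job in; it is judged then, once.
The state is a dict: "clock": time; "q": joint angles; "joint_velocities": joint speeds; "joint_efforts": joint torques, N m; "eef_pos": TCP position; "tool_rot": TCP orientation; "ft_force": force on the tool from outside, world axes, zero at the start; "ft_torque": the same for the moment, N m; "finger_gap": finger opening in m; "gripper_force": force on a finger pad.
Only numpy, scipy, OpenCV 4.12 (cv2) and the standard library are available. Lean on these libraries where they do the work, as an engineer would, in place of code of your own. Each camera call takes 0.05 s, during which the arm holds its last target. There are 200 camera calls.

TASK

The cell carrier is jammed between the two brass plungers of the photometer: pick up the mallet and, with light taps on the left and right ends of the carrier's near face in turn, walk it away from you until both ends are out past the plungers, never letting it go more than about 3 degrees askew and never hitting its glass window or grip bar or touching it with the hand while it is still stuck. Then lay the mallet back on its rubber mat, and lift the freed carrier out and set it down, not drop it, standing upright in the steel tray. Leave the bottle, flask and beaker alone.

Things in the scene. Friction and masses are not known exactly. Their poses are not given: they have to be found in the camera images.
- carrier_center (a point): centre of the cell carrier: an aluminium block 50 (x) x 180 (y) x 46 mm (z), 0.56 kg in all, standing on the photometer's deck; the point is half-way up the block, 23 mm above its underside. Axes: x = direction in which it must be tapped out (away from the robot), y = along its length to its left end, z up.
- carrier: the same carrier, origin at the centre of its underside, same axes (with the window and grip bar fixed to it); four clear cuvettes stick 10 mm out of its top, 40 to 80 mm from the middle
- tap_left (a point): spot for tapping on the left end of the carrier's near (-x) face: 65 mm to the left of the middle, 23 mm above its underside; the plain aluminium there is 60 mm wide (30 to 90 mm from the middle) and 46 mm high
- tap_right (a point): the same spot on the right end, 65 mm to the right of the middle
- window: glass window in the middle of the carrier's near face, 50 mm wide (dark frame 56 mm), 34 mm high, standing 12 mm proud of the face toward -x; fragile: do not hit. Origin on the face, at the level of the carrier's underside
- grip_bar: black grip bar on top of the carrier, origin at the centre of its underside
- bar_center (a point): centre of the grip bar, by which the carrier is lifted: 14 mm thick (x), 62 mm long (y), 28 mm high, its top 74 mm above the carrier's underside; the point is 60 mm above the carrier's underside. Free of other things for 30 mm around, except the block 14 mm below the point
- deck (a point): point on the photometer's black deck, 40 mm above the bench, directly under the carrier's middle as it starts; same axes as the photometer. An end of the carrier is out when its tap spot has moved from x = -25 mm to about +6 mm or more here; +11 mm is well clear. The deck is free to x = +115 mm, then comes a console 35 mm high.
- plunger_left: left brass plunger: upright pin of radius 6 mm, 28 mm high, at x = +5, y = +96 mm of the deck point, pressed by a spring of about 7 N on the carrier's left end face. Each end drags: it gives to a push of about 8 to 12 N at its tap spot and stays where it is left, swinging about the other end; 7 mm of lead between the tap spots is 3 degrees. Springs 4 mm inward once the carrier is past
- plunger_right: right brass plunger, the same at y = -96 mm
- photometer: the white photometer base, fixed: 40 mm high, from x = -90 to +180 mm and 250 mm wide about the origin, which lies on the bench under the deck point; x points away from the robot. 34 mm high aluminium blocks behind the plungers reach y = +-124 mm, x = -12 to +22 mm
- mallet_grip (a point): point on the centre line of the mallet's handle, 65 mm from the middle of its head, where to grasp it. Handle square, 18 x 18 mm, running from 20 to 140 mm from the head's middle. Axes: x from the handle to the head, y along the head (strike direction), z up. Lying, it is 26 mm above the bench
- mallet_head (a point): middle of the mallet's head: 40 (x) x 90 (y) x 46 mm (z), a flat white striking face at each end, 45 mm from the middle along +y and -y; lying, 26 mm above the bench. The mallet lies stably on its head alone, the handle level, in the air
- mallet: the mallet, 0.25 kg, origin at the centre of the head's underside, same axes
- mat: grey rubber mat for the mallet, fixed, 230 (x) x 160 (y) x 3 mm, origin at the centre of its underside on the bench; left or right of the photometer
- tray: open steel tray, fixed, 250 (x) x 130 (y) x 22 mm outside, walls and floor 4 mm thick, origin at the centre of its underside on the bench; on the other side. The carrier (180 mm long, 62 mm over window and back) fits with its length along the tray's x
- dropper_bottle: bystander: dropper bottle, 35 mm across, 100 mm high, on the bench; origin at its base
- flask: bystander: round flask with a neck, 72 mm across, 162 mm high; origin at its base
- beaker: bystander: clear beaker, 60 mm across, 70 mm high; origin at its base
Things that resemble listed ones, but are neither listed nor needed, are in the scene too. Leave any turquoise look-alike of the mallet alone.

How it is judged:
On the way, in this order (a step that is already met when the one before it is completed fails the run):
1. both ends of the carrier are out past the plungers, the carrier still standing on the deck (x of each of tap_left, tap_right in the frame of deck above 0.005 m and z of carrier_center in the frame of deck below 0.03 m and horizontal distance between carrier_center and deck below 0.09 m and angle between carrier_center's own z axis and vertical below 0.1 rad), for 0.1 s.
2. the mallet lies released on its mat, the carrier still on the deck (x of mallet_head in the frame of mat between -0.12 and 0.12 m and y of mallet_head in the frame of mat between -0.085 and 0.085 m and height (world z) of each of mallet_head, mallet_grip below 0.055 m and x of mallet_grip in the frame of mat between -0.12 and 0.12 m and y of mallet_grip in the frame of mat between -0.085 and 0.085 m and contact force between the fingers and mallet below 0.1 N and linear speed of mallet below 0.02 m/s and z of carrier_center in the frame of deck below 0.03 m and horizontal distance between carrier_center and deck below 0.09 m), for 0.2 s.
At the end, for the whole second after the job is handed in: The carrier stands upright (within 6 degrees) and flat on the tray's floor, at rest and released, and the mallet lies at rest and released with its head and handle's grasp point within the mat's outline (5 mm over at most) (x of carrier_center in the frame of tray between -0.05 and 0.05 m and y of carrier_center in the frame of tray between -0.04 and 0.04 m and height (world z) of carrier_center below 0.035 m and angle between carrier_center's own z axis and vertical below 0.1 rad and linear speed of each of carrier, mallet below 0.02 m/s and contact force between the fingers and carrier below 0.1 N and x of mallet_head in the frame of mat between -0.12 and 0.12 m and y of mallet_head in the frame of mat between -0.085 and 0.085 m and height (world z) of each of mallet_head, mallet_grip below 0.055 m and x of mallet_grip in the frame of mat between -0.12 and 0.12 m and y of mallet_grip in the frame of mat between -0.085 and 0.085 m and contact force between the fingers and mallet below 0.1 N); the robot touches nothing.
It fails at once if the carrier goes more than 5 degrees askew while it is still between the plungers ((x of any of tap_left, tap_right in the frame of deck below 0.003 m and horizontal distance between carrier_center and deck below 0.06 m and height (world z) of carrier_center below 0.1 m) and angle between the x axis of carrier and the x axis of photometer, either way round above 0.09 rad).
It fails at once if the mallet hits the glass window or the grip bar (contact force between mallet and window above 1 N or contact force between mallet and grip_bar above 1 N).
It fails at once if the hand or arm touches the carrier while it is still stuck ((x of any of tap_left, tap_right in the frame of deck below 0.003 m and horizontal distance between carrier_center and deck below 0.06 m and height (world z) of carrier_center below 0.1 m) and contact force between any of the fingers, the arm and carrier above 2 N).
It fails at once if the carrier is struck hard (over 40 N) or let fall (over 0.7 m/s unheld) (contact force between mallet and carrier above 40 N or (contact force between the fingers and carrier below 0.1 N and linear speed of carrier above 0.7 m/s)).
It fails at once if a bystander is moved more than 30 mm (distance of any of dropper_bottle, flask, beaker from where it was at the start of the episode above 0.03 m).
It also fails if it takes over 72 s, if anything falls off the work surface, if the arm or the gripper's body presses on something with over 40 N, if the wrist force passes 120 N, or if a joint passes its speed limit or range.

## Working session

There is one attempt and no reset: what is moved stays moved. The work goes in short steps, Python scripts to look and compute and a tool call to move; the robot and the scene stay as the last step left them, time stands still between calls to the robot, and variables do not carry over. Pictures are saved under pics/ and viewed, at most 10 in all, crops included, and the job is handed in when it is done.

Besides the shell and the picture viewer there is one more tool, called after "Request:" in YAML: its name, and indented under it one key for each argument. move_arm: Moves the arm, as the interface text tells. Its arguments: {"type":"object","properties":{"steps":{"type":"string"},"force":{"type":"number"}},"required":["steps"]}

```bash
mkdir -p pics; ls; cat > h.py <<'E'
import numpy as np, cv2, pickle
from rig import manip, cams, workorder
def cap(n):
    s=manip.sense(); c=cams.capture(n); c['s']=s
    return c
def F(c): return c['frame'].shape[0]/2/np.tan(np.radians(c['vertical_fov'])/2)
def ray(c,u,v):
    d=np.array([(u-c['cx'])/F(c),(v-c['cy'])/F(c),1.])
    R=np.array(c['R']);t=np.array(c['t'])
    return -R.T@t, R.T@d
def onz(c,u,v,z):
    o,d=ray(c,u,v); return o+d*(z-o[2])/d[2]
def proj(c,X):
    x=np.array(c['R'])@np.array(X)+np.array(c['t']); return x[:2]/x[2]*F(c)+[c['cx'],c['cy']]
def two(c1,p1,c2,p2):
    o1,d1=ray(c1,*p1);o2,d2=ray(c2,*p2)
    A=np.array([d1,-d2]).T
    s=np.linalg.lstsq(A,o2-o1,rcond=None)[0]
    a,b=o1+s[0]*d1,o2+s[1]*d2
    return (a+b)/2,np.linalg.norm(a-b)
def save(c,n): cv2.imwrite('pics/'+n,cv2.cvtColor(c['frame'],cv2.COLOR_RGB2BGR))
E
python3 - <<'E'
from h import *
for n in('top','scene'):
    c=cap(n); pickle.dump(c,open(n+'0.pkl','wb'))
    print(n,c['vertical_fov'],c['cx'],c['cy'],np.round(c['R'],3).tolist(),c['t'])
    cv2.imwrite(f'pics/{n}0.png',cv2.resize(c['frame'][:,:,::-1],(800,600),interpolation=cv2.INTER_CUBIC))
print(manip.sense())
E
```

```text
pics
top 49.13316846389788 257.0554129325474 196.90010788690054 [[-0.031, -1.0, 0.003], [-0.978, 0.03, -0.207], [0.207, -0.009, -0.978]] [-0.09144271  0.50151162  1.34003184]
scene 51.09445313328609 263.4431300232433 194.1024762831206 [[0.412, 0.911, -0.015], [0.559, -0.265, -0.786], [-0.72, 0.315, -0.618]] [-0.08919345 -0.22838571  1.61281103]
{'clock': 0.1, 'q': array([ 1.03272974e+00,  1.81456166e-01,  1.60789120e+00, -3.97152218e-06,
        1.35380702e+00, -2.06330633e-01]), 'joint_velocities': array([ 5.19084301e-07, -1.35649328e-03, -1.92192805e-03,  3.64629183e-04,
        3.10958862e-03,  4.86712023e-04]), 'joint_efforts': array([ 6.82071259e-04, -4.45872831e+01, -3.52238882e+01, -2.54768711e-04,
        4.06368330e-03,  2.58055917e-05]), 'eef_pos': array([0.18701384, 0.54322029, 0.23048832]), 'tool_rot': array([-3.14006325e+00, -3.16156450e-04,  2.80985731e+00]), 'ft_force': array([ 0.5822832 , -0.50786895,  1.0247372 ]), 'ft_torque': array([ 0.05360931,  0.00496257, -0.03397529]), 'gripper_force': 0.0, 'finger_gap': 0.08562994126795004}
```

View pics/top0.png

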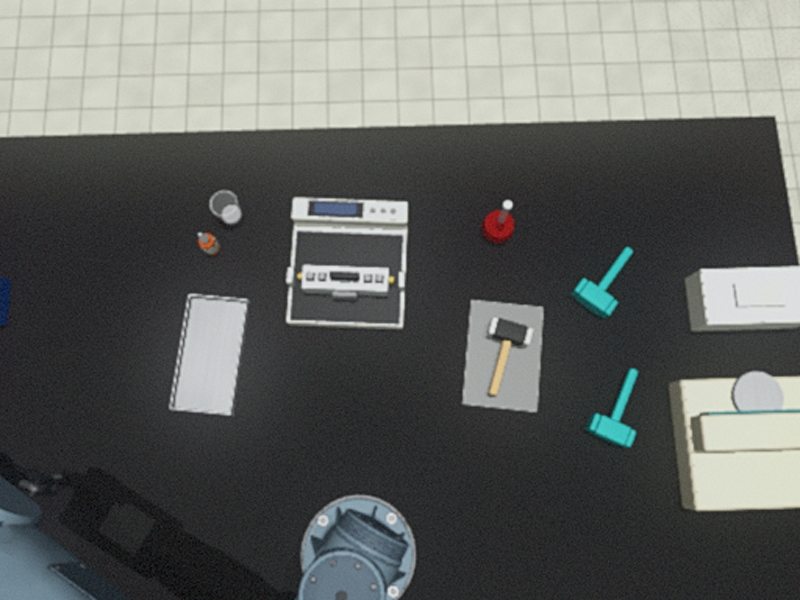

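View pics/scene0.png

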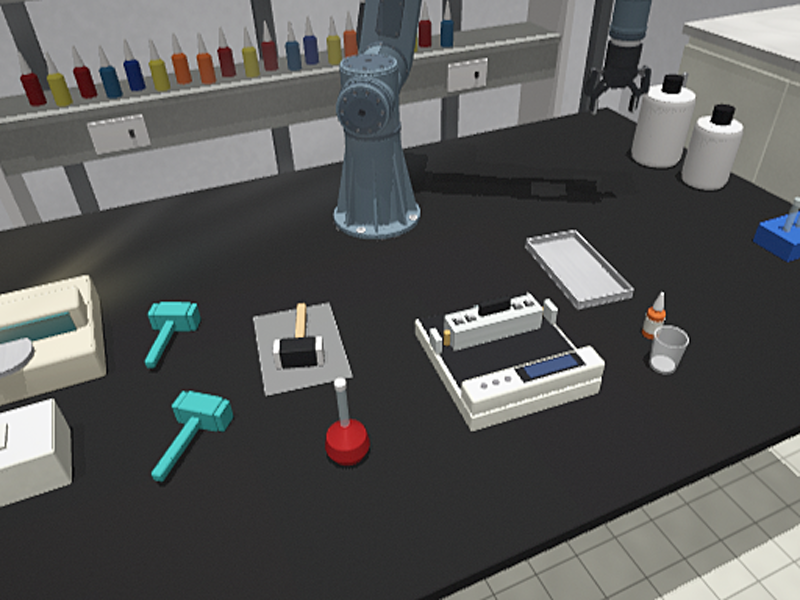

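The top view (800 px scale) shows the photometer at (347,262), the carrier at (345,280), the tray at (210,353) and the mat at (503,355). The bottle is at (208,242), the beaker at (226,207) and the flask at (500,225).

There are three mallet candidates: wood and black at (508,350), turquoise at (600,285) and turquoise at (615,415). The wooden one fits: it has white striking faces and lies on the grey mat, and the turquoise ones are the look-alikes. I'll confirm that in a crop.

```bash
python3 - <<'E'
from h import *
c=pickle.load(open('top0.pkl','rb')); s=pickle.load(open('scene0.pkl','rb'))
k=.64
P=lambda n,u,v,z: print(n,np.round(onz(c,u*k,v*k,z),3))
for n,p in dict(head=(512,332,.05),hend=(494,393,.035),mat1=(471,300,.003),mat2=(544,306,.003),mat3=(538,411,.003),mat4=(463,404,.003),tray1=(189,295,.022),tray2=(248,298,.022),tray3=(232,414,.022),tray4=(170,410,.022),bottle=(208,245,.03),beaker=(228,214,0),flask=(498,228,.036),baseNL=(287,326,.04),baseNR=(404,327,.04),baseFL=(293,229,.04),carL=(302,279,.086),carR=(389,280,.086),bar=(345,276,.114)).items(): P(n,*p)
# two-view heights: mallet head top centre, grip bar centre, tray left-far corner
for n,a,b in (('head',(512,331),(299,345)),('bar',(345,276),(497,307)),('trayc',(170,410),(527,240))):
    X,e=two(c,np.array(a)*k,s,np.array(b)*k); print('2v',n,np.round(X,3),round(e,4))
t=cv2.resize(c['frame'][170:290,280:430,::-1],None,fx=5,fy=5,interpolation=cv2.INTER_CUBIC); cv2.imwrite('pics/crop1.png',t)
E
```

```text
head [ 0.439 -0.338  0.05 ]
hend [ 0.314 -0.294  0.035]
mat1 [ 0.522 -0.261  0.003]
mat2 [ 0.503 -0.421  0.003]
mat3 [ 0.275 -0.391  0.003]
mat4 [ 0.295 -0.232  0.003]
tray1 [0.547 0.355 0.022]
tray2 [0.537 0.226 0.022]
tray3 [0.288 0.255 0.022]
tray4 [0.3   0.386 0.022]
bottle [0.657 0.314 0.03 ]
beaker [0.739 0.28  0.   ]
flask [ 0.675 -0.325  0.036]
baseNL [0.469 0.138 0.04 ]
baseNR [ 0.459 -0.111  0.04 ]
baseFL [0.685 0.126 0.04 ]
carL [0.559 0.1   0.086]
carR [ 0.551 -0.082  0.086]
bar [0.555 0.008 0.114]
2v head [ 0.444 -0.336  0.04 ] 0.0084
2v bar [0.562 0.013 0.095] 0.0085
2v trayc [0.279 0.336 0.009] 0.1102
```

View pics/crop1.png

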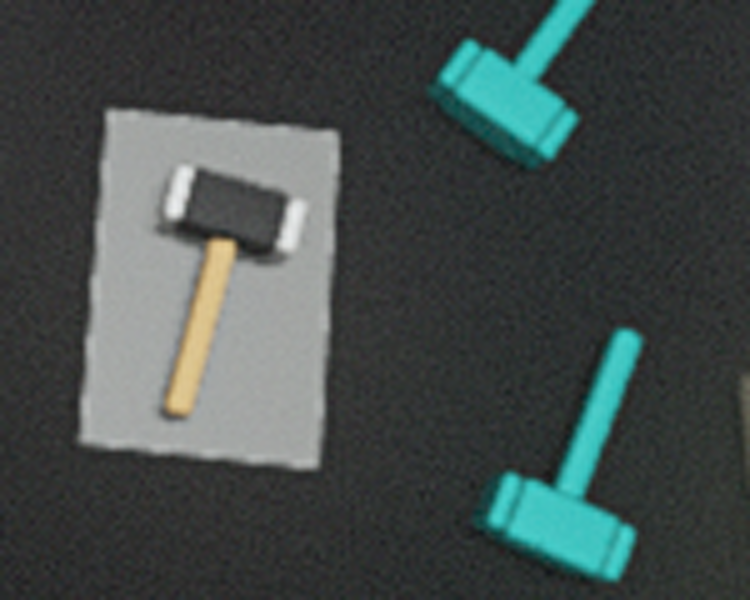

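The crop confirms it: the wood and black mallet has white faces, head at (235,210) and handle at (200,330), on the mat. I'll move over the carrier first so the wrist camera can look at it.

Request:
move_arm:
  steps: "0.5 -1 0.2 0 0 0 1;0.5 -1 0.2 0 0 0 1;0.5 -1 0.2 0 0 0 1;0.5 -1 0.2 0 0 0 1;0.5 -1 0.2 0 0 0 1;0.5 -1 0.2 0 0 0 1;0.5 -1 0.2 0 0 0 1;0.5 -1 0.2 0 0 0 1;0.5 -1 0.2 0 0 0 1;0.5 -1 0.2 0 0 0 1;0.5 -1 0 0 0 0 1;0.5 -1 0 0 0 0 1;0.5 -1 0 0 0 0 1;0 0 0 0 0 0 1;0 0 0 0 0 0 1"

```text
clock: 1.6
eef_pos: [0.4471, 0.023, 0.3107]
tool_rot: [3.141, -0.002, 2.807]
ft_force: [0.7, -0.2, -0.7]
finger_gap: 0.0853
gripper_force: 0.0
```

```bash
cat >> h.py <<'E'
from scipy.spatial.transform import Rotation as Ro
def wcap():
    c=cap('wrist'); s=c['s']
    T=np.eye(4);T[:3,:3]=Ro.from_euler('xyz',s['tool_rot']).as_matrix();T[:3,3]=s['eef_pos']
    C=T@np.array(c['hand_eye']); c['R']=C[:3,:3].T; c['t']=-C[:3,:3].T@C[:3,3]
    return c
E
python3 - <<'E'
from h import *
c=wcap(); pickle.dump(c,open('w1.pkl','wb'))
print(c['s']['eef_pos'],c['s']['tool_rot'],F(c),np.round(c['hand_eye'],3).tolist())
cv2.imwrite('pics/w1.png',cv2.resize(c['frame'][:,:,::-1],(800,600),interpolation=cv2.INTER_CUBIC))
E
```

```text
[0.4471058  0.02299371 0.31070048] [ 3.14146005e+00 -1.68885359e-03  2.80719479e+00] 280.3120131947146 [[-0.002, -0.951, -0.309, 0.079], [1.0, -0.002, -0.001, 0.0], [0.0, -0.309, 0.951, -0.142], [0.0, 0.0, 0.0, 1.0]]
```

View pics/w1.png

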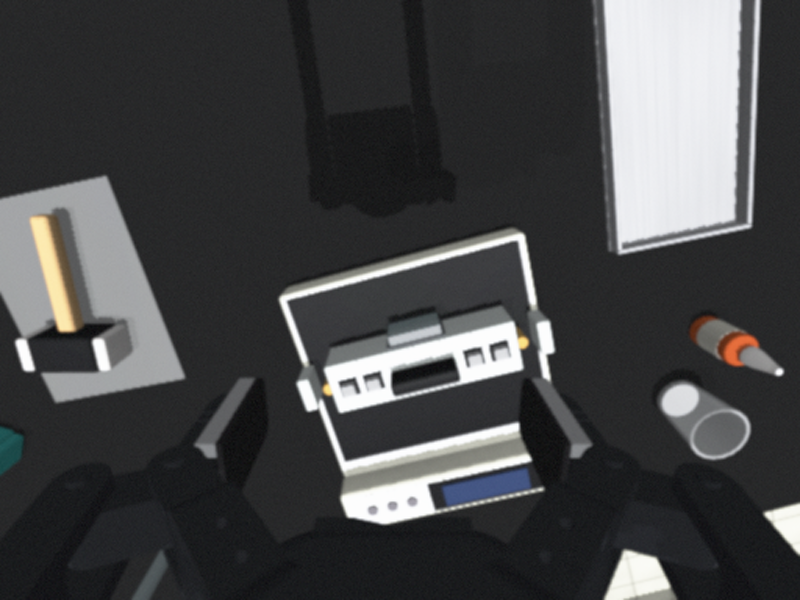

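The wrist view (800 px scale) shows the photometer's near corners at (281,298) and (521,232), the grip bar at (425,376), the plungers at (328,390) and (522,343), and the mallet head at (70,347). I'll enlarge the carrier.

```bash
python3 - <<'E'
from h import *
c=pickle.load(open('w1.pkl','rb'))
cv2.imwrite('pics/w1c.png',cv2.resize(c['frame'][140:305,175:365,::-1],None,fx=3.6,fy=3.6,interpolation=cv2.INTER_CUBIC))
E
```

```text
(no output)
```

View pics/w1c.png

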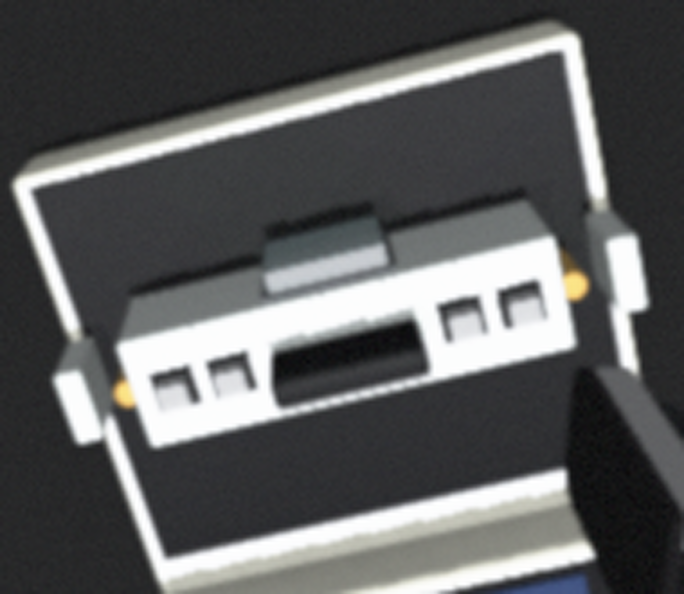

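```bash
cat >> h.py <<'E'
def crp(u,v): return 175+u/3.6, 140+v/3.6
E
python3 - <<'E'
from h import *
c=pickle.load(open('w1.pkl','rb')); t=pickle.load(open('top0.pkl','rb'))
K={n:onz(c,*crp(*p),.086) for n,p in dict(nr=(117,341),nl=(556,235),fl=(578,347),fr=(153,446)).items()}
for n in K: print(n,np.round(K[n],4))
ce=sum(K.values())/4; d=K['nl']+K['fl']-K['nr']-K['fr']; print('carrier',ce,'yaw',np.degrees(np.arctan2(-d[0],d[1])))
B={n:onz(c,*crp(*p),.04) for n,p in dict(R=(14,184),L=(578,38)).items()}
d=B['L']-B['R']; print(B,np.linalg.norm(d),'yaw',np.degrees(np.arctan2(-d[0],d[1])))
print('deck from base', sum(B.values())/2+ .09*np.array([d[1],-d[0],0])/np.linalg.norm(d))
pl={n:onz(c,*crp(*p),.068) for n,p in dict(R=(126,390),L=(575,283)).items()}; print('plungers',pl)
print('bar top', onz(c,*crp(345,385),.114), 'bar 2view', two(c,crp(350,360),t,(345*.64,276*.64)))
k=.64
for n,p,z in (('hend',(43,216),.038),('hroot',(68,328),.038),('faceL',(25,355),.026),('tray1',(600,0),.022),('trayBL',(612,252),.022),('trayBR',(750,227),.022),('mat',(107,177),.003),('mat',(184,379),.003),('mat',(57,402),.003),('bottle',(705,330),0),('beaker',(682,400),0)): print(n,onz(c,p[0]*k,p[1]*k,z).round(4))
# two-view height of carrier near corners using top view
for n,p,q in (('NL',(556,235),(303,288)),):
    print(two(c,crp(*p),t,np.array(q)*k))
print('proj in top', {n:(proj(t,K[n])/k).round(1) for n in K})
E
```

```text
nr [ 0.5292 -0.0732  0.086 ]
nl [0.543  0.1052 0.086 ]
fl [0.593  0.1015 0.086 ]
fr [ 0.5793 -0.0772  0.086 ]
carrier [0.56111608 0.01405678 0.086     ] yaw -4.422290785373151
{'R': array([ 0.46454531, -0.1022287 ,  0.04      ]), 'L': array([0.48300993, 0.14236804, 0.04      ])} 0.24529270202791376 yaw -4.317073884664444
deck from base [0.56352227 0.01329484 0.04      ]
plungers {'R': array([ 0.55978761, -0.08429045,  0.068     ]), 'L': array([0.57468894, 0.11006377, 0.068     ])}
bar top [0.56272641 0.01052005 0.114     ] bar 2view (array([0.56204261, 0.0114454 , 0.09431962]), np.float64(0.005455022528279181))
hend [ 0.3167 -0.2797  0.038 ]
hroot [ 0.4228 -0.3193  0.038 ]
faceL [ 0.4361 -0.3904  0.026 ]
tray1 [0.3134 0.2557 0.022 ]
trayBL [0.5332 0.2252 0.022 ]
trayBR [0.5531 0.3579 0.022 ]
mat [ 0.2997 -0.2259  0.003 ]
mat [ 0.5259 -0.2588  0.003 ]
mat [ 0.5039 -0.4134  0.003 ]
bottle [0.6636 0.3157 0.    ]
beaker [0.7449 0.2793 0.    ]
(array([0.53539135, 0.0989293 , 0.10229845]), np.float64(0.007374258371010638))
proj in top {'nr': array([385.1, 290.4]), 'nl': array([299.3, 286.5]), 'fl': array([301.1, 263.3]), 'fr': array([386.4, 267.1])}
```

The carrier measures 178.9 x 50 mm at the 86 mm plane, which confirms its height, and the photometer's yaw is about -4.4°. Next I'll hover over the mallet.

Request:
move_arm:
  steps: "-0.17 -0.9 -0.1 0 0 0 1;-0.17 -0.9 -0.1 0 0 0 1;-0.17 -0.9 -0.1 0 0 0 1;-0.17 -0.9 -0.2 0 0 0 1;-0.17 -0.9 -0.2 0 0 0 1;-0.17 -0.9 -0.2 0 0 0 1;-0.17 -0.9 -0.2 0 0 0 1;-0.17 -0.9 -0.2 0 0 0 1;-0.17 -0.9 -0.2 0 0 0 1;0 0 0 0 0 0 1;0 0 0 0 0 0 1"

```text
clock: 2.75
eef_pos: [0.3863, -0.2991, 0.2509]
tool_rot: [3.14, -0.001, 2.81]
ft_force: [-0.2, 0.6, 0.9]
finger_gap: 0.0854
gripper_force: 0.0
```

```bash
python3 - <<'E'
from h import *
c=wcap(); pickle.dump(c,open('w2.pkl','wb'))
print(c['s']['eef_pos'],c['s']['tool_rot'])
hsv=cv2.cvtColor(c['frame'],cv2.COLOR_RGB2HSV)
m=cv2.inRange(hsv,(10,70,80),(28,255,255)); 
n,l,st,ce=cv2.connectedComponentsWithStats(m)
for i in range(1,n):
    if st[i,4]>150: print(st[i],ce[i]); r=cv2.minAreaRect(np.argwhere(l==i)[:,::-1].astype(np.float32)); b=cv2.boxPoints(r); print(b.round(1).tolist()); print([onz(c,*p,.038)[:2].round(4).tolist() for p in b])
cv2.imwrite('pics/w2.png',cv2.resize(c['frame'][:,:,::-1],(800,600),interpolation=cv2.INTER_CUBIC))
E
```

```text
[ 0.38629292 -0.29913457  0.25093113] [ 3.14039231e+00 -9.16949250e-04  2.81022453e+00]
[233 105  15  53 687] [239.94323144 130.36972344]
[[232.6999969482422, 105.0999984741211], [245.89999389648438, 104.69999694824219], [247.1999969482422, 157.0], [233.89999389648438, 157.3000030517578]]
[[0.3118, -0.2972], [0.3167, -0.2819], [0.3777, -0.3017], [0.3725, -0.318]]
[438 227  22  18 164] [448.48170732 235.16463415]
[[434.6000061035156, 233.5], [439.8999938964844, 224.89999389648438], [461.0, 237.8000030517578], [455.6000061035156, 246.5]]
[[0.5664, -0.0893], [0.5554, -0.0805], [0.5854, -0.0551], [0.5969, -0.0637]]
```

View pics/w2.png

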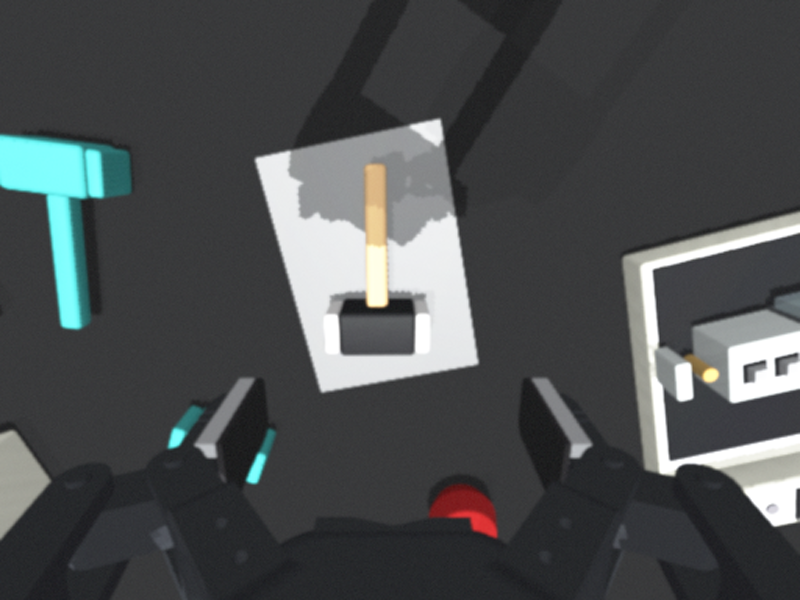

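The picture shows the mallet's handle from (375,166) to (377,305), its head's top face spanning about (325–430, 313–353), and the mat corners at (256,157), (441,119), (478,363) and (321,391).

```bash
python3 - <<'E'
from h import *
c=pickle.load(open('w2.pkl','rb')); w1=pickle.load(open('w1.pkl','rb')); k=.64
g=lambda p,z,cc=c: onz(cc,p[0]*k,p[1]*k,z)
e=g((375.5,167),.035); r=g((377,303),.035); d=(r-e)/np.linalg.norm(r-e)
print('end',e,'root',r,'len',np.linalg.norm(r-e),'ang',np.degrees(np.arctan2(d[1],d[0])))
h=[g(p,.049) for p in ((340,314),(414,314),(417,353),(338,353))]
H=[g(p,.049) for p in ((328,314),(427,314),(430,352),(325,352))]
print('head',np.mean(H,0),np.linalg.norm(H[0]-H[1]),np.linalg.norm(H[2]-H[3]),np.linalg.norm(H[1]-H[2])); y=H[2]-H[3]; print('y ang',np.degrees(np.arctan2(y[1],y[0])))
print('head from end',e+.14*d,'grip',e+.075*d)
M=[g(p,.003) for p in ((256,157),(441,119),(478,363),(321,391))]; print('mat',np.round(M,4).tolist(),np.mean(M,0))
x=M[2]-M[1]; print('mat x',np.degrees(np.arctan2(x[1],x[0])),np.linalg.norm(x))
print('2view end',two(c,np.array((375.5,166))*k,w1,np.array((43,215))*k))
t=pickle.load(open('top0.pkl','rb')); print('2v top end',two(c,np.array((375.5,167))*k,t,np.array((493.5,392))*k))
E
```

```text
end [ 0.31683784 -0.28930548  0.035     ] root [ 0.42329442 -0.32621159  0.035     ] len 0.11267237314773897 ang -19.12028135070794
head [ 0.44463276 -0.3329122   0.049     ] 0.08279020916331618 0.09038561114207283 0.03503208201772603
y ang 70.88911288395602
head from end [ 0.44911446 -0.33516282  0.035     ] grip [ 0.38770031 -0.31387191  0.035     ]
mat [[0.2765, -0.3837, 0.003], [0.2991, -0.2266, 0.003], [0.5246, -0.258, 0.003], [0.5029, -0.4157, 0.003]] [ 0.40079046 -0.32101593  0.003     ]
mat x -7.9310300876239905 0.2276286392934777
2view end (array([ 0.31518994, -0.28924645,  0.02551822]), np.float64(0.0021524225949212266))
2v top end (array([ 0.3151963 , -0.28892902,  0.06156753]), np.float64(0.0029791240779894943))
```

Request:
move_arm:
  steps: "0.05 -0.37 -1 0 0 0 1;0 0 -1 0 0 0 1;0 0 -1 0 0 0 1;0 0 -1 0 0 0 1;0 0 -1 0 0 0 1;0 0 -0.6 0 0 0 1;0 0 -0.37 0 0 0 1;0 0 0 0 0 0 1;0 0 0 0 0 0 -1;0 0 0 0 0 0 -1;0 0 0 0 0 0 -1;0 0 0 0 0 0 -1;0 0 0 0 0 0 -1;0 0 0 0 0 0 -1"
  force: 120

```text
clock: 4.2
eef_pos: [0.3884, -0.3154, 0.0133]
tool_rot: [-3.141, 0.001, 2.81]
ft_force: [-1.1, 2.5, 7.8]
finger_gap: 0.0153
gripper_force: 117.4
```

Request:
move_arm:
  steps: "0 0 0.5 0 0 0 -1;0 0 1 0 0 0 -1;0 0 1 0 0 0 -1;0 0 1 0 0 0 -1;0.16 0.9 0.2 0 0 -0.97 -1;0.16 0.9 0.1 0 0 -0.97 -1;0.16 0.9 0 0 0 -0.97 -1;0.16 0.9 0 0 0 -0.97 -1;0.16 0.9 0 0 0 -0.97 -1;0.16 0.9 0 0 0 -0.97 -1;0.16 0.9 0 0 0 -0.97 -1;0.16 0.9 0 0 0 -0.97 -1;0.16 0.9 0 0 0 -0.97 -1;0.16 0.9 0 0 0 -0.97 -1;0.16 0.9 0 0 0 -0.97 -1;0.16 0.9 0 0 0 -0.97 -1;0.16 0.7 0 0 0 -0.91 -1;0 0 0 0 0 0 -1;0 0 0 0 0 0 -1"

```text
clock: 6.1
eef_pos: [0.4707, 0.1451, 0.164]
tool_rot: [-3.14, 0.0, 1.498]
ft_force: [0.6, 0.1, -3.1]
finger_gap: 0.0155
gripper_force: 117.8
```

```bash
python3 - <<'E'
from h import *
c=wcap(); pickle.dump(c,open('w3.pkl','wb'))
print(c['s']['eef_pos'],c['s']['tool_rot'],c['s']['q'])
s=cap('scene'); pickle.dump(s,open('s3.pkl','wb'))
a=cv2.resize(c['frame'][:,:,::-1],(600,450)); b=cv2.resize(s['frame'][:,:,::-1],None,fx=2,fy=2)[170:570,400:800]
cv2.imwrite('pics/w3.png',cv2.resize(c['frame'][:,:,::-1],(800,600),interpolation=cv2.INTER_CUBIC))
E
```

```text
[0.47066796 0.14508773 0.16397801] [-3.14035972e+00  4.66028280e-04  1.49846023e+00] [ 5.77003747e-02  7.08091383e-02  1.87413487e+00 -3.24517206e-04
  1.19793161e+00  1.30155165e-01]
```

View pics/w3.png

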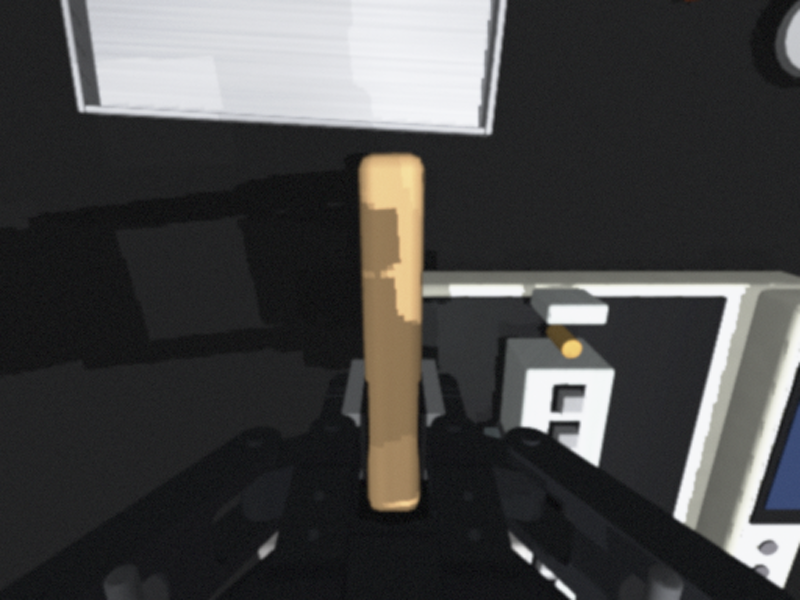

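The handle runs from (392,155) to (393,505), square to the photometer's rim along row 272, so the alignment is good. I'll check that the mallet is level and work out the tap targets.

```bash
python3 - <<'E'
from h import *
c=pickle.load(open('w3.pkl','rb'));s=pickle.load(open('s3.pkl','rb'))
e=c['s']['eef_pos']; ya=np.radians(-4.3); u=np.array([np.cos(ya),np.sin(ya),0]); v=np.array([-u[1],u[0],0])
for dz in (-.01,0,.01): print(dz,(proj(c,e+v*.0795+[0,0,.0217+dz])/.64).round(1))
k=.64
# photometer yaw & carrier left end here
a=onz(c,425*k,283*k,.04);b=onz(c,725*k,290*k,.04);print('rim yaw',np.degrees(np.arctan2(*(b-a)[1::-1])))
a=onz(c,526*k,370*k,.086);b=onz(c,612*k,371*k,.086);print('car NL',a,'FL',b)
cv2.imwrite('pics/s3.png',cv2.resize(s['frame'][110:270,240:400,::-1],None,fx=3.6,fy=3.6,interpolation=cv2.INTER_CUBIC))
E
```

```text
-0.01 [391.6 152.2]
0 [391.4 152.2]
0.01 [391.3 152.1]
rim yaw -5.612932147455494
car NL [0.54248636 0.10375535 0.086     ] FL [0.59037028 0.09961512 0.086     ]
```

View pics/s3.png

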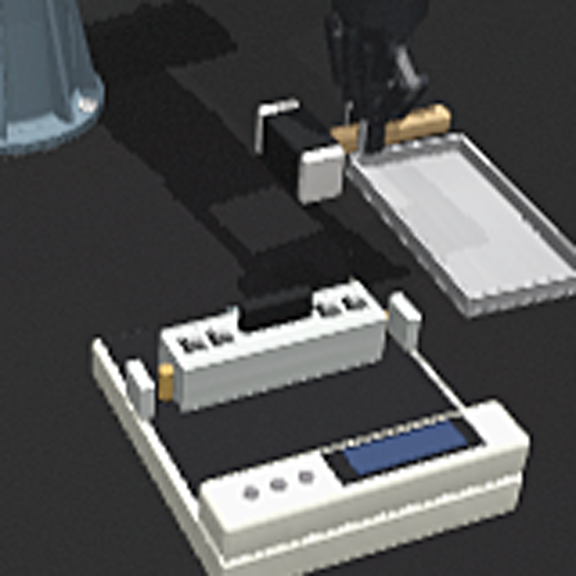

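The scene crop shows the mallet level in the hand with its head to the right. I'll lower it in front of the left tap spot and tap gently.

Request:
move_arm:
  steps: "0.05 0.02 -0.8 0 0 0 -1;0.05 0 -0.8 0 0 0 -1;0 0 -0.7 0 0 0 -1;0 0 -0.4 0 0 0 -1;0 0 0 0 0 0 -1;0.12 -0.01 0 0 0 0 -1;0.12 -0.01 0 0 0 0 -1;0.12 -0.01 0 0 0 0 -1;0.12 -0.01 0 0 0 0 -1;0.05 -0.004 0 0 0 0 -1;0.05 -0.004 0 0 0 0 -1;0.05 -0.004 0 0 0 0 -1;0.05 -0.004 0 0 0 0 -1"

```text
clock: 7.5
eef_pos: [0.5006, 0.1438, 0.056]
tool_rot: [-3.137, -0.0, 1.495]
ft_force: [-10.2, 2.9, 4.0]
finger_gap: 0.0157
gripper_force: 118.7
```

Request:
move_arm:
  steps: "0.05 -0.004 0 0 0 0 -1;0.05 -0.004 0 0 0 0 -1;0 0 0 0 0 0 -1"

```text
clock: 7.8
eef_pos: [0.503, 0.1438, 0.0554]
tool_rot: [-3.134, -0.0, 1.495]
ft_force: [-9.7, 2.4, 3.5]
finger_gap: 0.0155
gripper_force: 118.7
```

```bash
python3 - <<'E'
from h import *
for n in ('scene','wrist','top'):
    c=wcap() if n=='wrist' else cap(n)
    pickle.dump(c,open(n+'_t1.pkl','wb'))
s=pickle.load(open('s3.pkl','rb'));n=pickle.load(open('scene_t1.pkl','rb'))
print(n['s']['eef_pos'],n['s']['ft_force'])
a,b=[cv2.resize(i['frame'][170:270,270:370,::-1],None,fx=4,fy=4,interpolation=cv2.INTER_CUBIC) for i in (s,n)]
w=pickle.load(open('wrist_t1.pkl','rb'))
cv2.imwrite('pics/t1.png',cv2.resize(w['frame'][:,:,::-1],(800,600)))
cv2.imwrite('pics/t1s.png',np.hstack([a,b]))
E
```

```text
[0.50301539 0.14384531 0.05539167] [-9.68282343  2.44959539  3.53932569]
```

View pics/t1s.png

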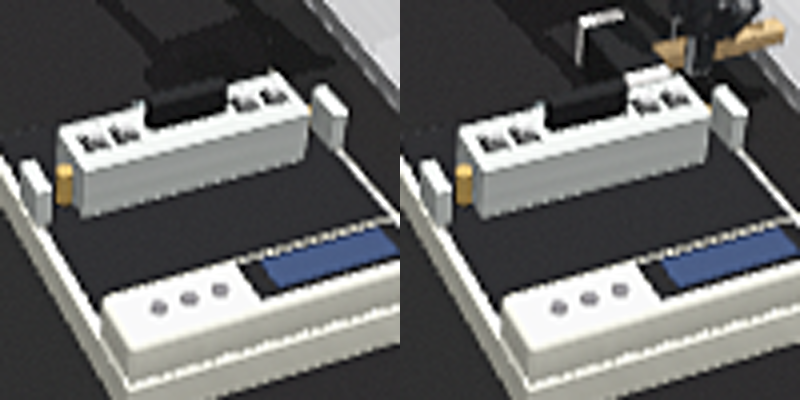

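The mallet's face sits on the left tap spot, at crop (655,80), clear of the window, and the left end is just starting to give. I'll add a measurement to track the carrier's far bottom edge in the unoccluded scene view.

```bash
cat >> h.py <<'E'
YA=np.radians(-4.4); U=np.array([np.cos(YA),np.sin(YA),0]); V=np.array([-U[1],U[0],0]); D0=np.array([.5611,.0141,.04])
def track(c):
    """far-face bottom edge in scene view -> x (mm) of left/right ends' far edge in deck frame"""
    g=cv2.GaussianBlur(cv2.cvtColor(c['frame'],cv2.COLOR_RGB2GRAY),(3,3),0).astype(float)
    P=[]
    for y in np.linspace(-.075,.075,40):
        L=np.array([proj(c,D0+U*x+V*y) for x in np.arange(.012,.095,.0005)]).astype(np.float32)
        p=cv2.remap(g.astype(np.float32),L[:,0].reshape(-1,1),L[:,1].reshape(-1,1),cv2.INTER_LINEAR).ravel()
        G=p[6:]-p[:-6]; i=np.argmin(G); P.append((y,12+.5*(i+3)))
    P=np.array(P)
    for _ in range(3):
        f=np.polyfit(P[:,0],P[:,1],1); r=abs(np.polyval(f,P[:,0])-P[:,1]); P=P[r<max(1.5,2*r.std())] if r.max()>1.5 else P
    return np.polyval(f,.065),np.polyval(f,-.065),len(P)
E
python3 - <<'E'
from h import *
for n in ('scene0','s3','scene_t1'): print(n,track(pickle.load(open(n+'.pkl','rb'))))
E
```

```text
scene0 (np.float64(25.260996806348587), np.float64(26.23430465498887), 39)
s3 (np.float64(25.282504596922482), np.float64(26.13486451175844), 39)
scene_t1 (np.float64(27.668599672099553), np.float64(26.917153534574226), 39)
```

Request:
move_arm:
  steps: "0.05 -0.004 0 0 0 0 -1;0 0 0 0 0 0 -1;-0.35 0.027 0 0 0 0 -1;-0.35 0.027 0 0 0 0 -1;-0.062 -0.81 0 0 0 0 -1;-0.062 -0.81 0 0 0 0 -1;-0.062 -0.81 0 0 0 0 -1;-0.062 -0.81 0 0 0 0 -1;0 0 0 0 0 0 -1;0.17 -0.013 0 0 0 0 -1;0.17 -0.013 0 0 0 0 -1;0.17 -0.013 0 0 0 0 -1;0.05 -0.004 0 0 0 0 -1;0.05 -0.004 0 0 0 0 -1;0.05 -0.004 0 0 0 0 -1;0.05 -0.004 0 0 0 0 -1;0.05 -0.004 0 0 0 0 -1"

```text
clock: 9.65
eef_pos: [0.497, 0.0144, 0.0553]
tool_rot: [-3.132, -0.0, 1.496]
ft_force: [-16.3, -0.3, 7.0]
finger_gap: 0.0154
gripper_force: 119.5
```

```bash
cat > tr.py <<'E'
from h import *
c=cap('scene'); a,b,n=track(c); s=manip.sense(); e=s['eef_pos']-D0
print('L %.1f R %.1f n%d'%(a-25.3-25,b-26.2-25,n),'hand u %.1f v %.1f'%(e@U*1e3,e@V*1e3),s['ft_force'].round(1),s['tool_rot'].round(3),e[2].round(4),'t',s['clock'])
E
python3 tr.py
```

```text
L -20.4 R -19.9 n40 hand u -63.6 v -4.7 [-13.8  -0.4   5.5] [-3.133 -0.     1.496] 0.0153 t 9.7
```

Request:
move_arm:
  steps: "0.05 -0.004 0 0 0 0 -1;0.04 -0.003 0 0 0 0 -1;0 0 0 0 0 0 -1;-0.35 0.027 0 0 0 0 -1;-0.35 0.027 0 0 0 0 -1;0.062 0.81 0 0 0 0 -1;0.062 0.81 0 0 0 0 -1;0.062 0.81 0 0 0 0 -1;0.062 0.81 0 0 0 0 -1;0 0 0 0 0 0 -1;0.17 -0.013 0 0 0 0 -1;0.17 -0.013 0 0 0 0 -1;0.17 -0.013 0 0 0 0 -1;0.05 -0.004 0 0 0 0 -1;0.05 -0.004 0 0 0 0 -1;0.05 -0.004 0 0 0 0 -1;0.05 -0.004 0 0 0 0 -1;0.05 -0.004 0 0 0 0 -1;0 0 0 0 0 0 -1"

```text
clock: 11.6
eef_pos: [0.5144, 0.1422, 0.0554]
tool_rot: [-3.135, -0.001, 1.493]
ft_force: [-9.6, 4.9, 1.4]
finger_gap: 0.0158
gripper_force: 118.8
```

```bash
python3 tr.py
```

```text
L -10.7 R -14.0 n40 hand u -56.4 v 124.1 [-9.1  5.4  2.6] [-3.135e+00 -1.000e-03  1.493e+00] 0.0155 t 11.65
```

Request:
move_arm:
  steps: "-0.35 0.027 0 0 0 0 -1;-0.35 0.027 0 0 0 0 -1;-0.062 -0.8 0 0 0 0 -1;-0.062 -0.8 0 0 0 0 -1;-0.062 -0.8 0 0 0 0 -1;-0.062 -0.8 0 0 0 0 -1;0 0 0 0 0 0 -1;0.18 -0.013 0 0 0 0 -1;0.18 -0.013 0 0 0 0 -1;0.18 -0.013 0 0 0 0 -1;0.05 -0.004 0 0 0 0 -1;0.05 -0.004 0 0 0 0 -1;0.05 -0.004 0 0 0 0 -1;0.05 -0.004 0 0 0 0 -1;0.05 -0.004 0 0 0 0 -1;0.05 -0.004 0 0 0 0 -1;0 0 0 0 0 0 -1"

```text
clock: 13.35
eef_pos: [0.5085, 0.015, 0.0553]
tool_rot: [-3.132, -0.0, 1.496]
ft_force: [-14.5, 1.2, 6.6]
finger_gap: 0.0155
gripper_force: 119.5
```

```bash
python3 tr.py
```

```text
L -10.1 R -7.9 n40 hand u -52.5 v -3.1 [-14.5  -0.4   6.4] [-3.132 -0.     1.496] 0.0153 t 13.4
```

Request:
move_arm:
  steps: "0.05 -0.004 0 0 0 0 -1;0 0 0 0 0 0 -1;-0.35 0.027 0 0 0 0 -1;-0.35 0.027 0 0 0 0 -1;0.062 0.81 0 0 0 0 -1;0.062 0.81 0 0 0 0 -1;0.062 0.81 0 0 0 0 -1;0.062 0.81 0 0 0 0 -1;0 0 0 0 0 0 -1;0.15 -0.012 0 0 0 0 -1;0.15 -0.012 0 0 0 0 -1;0.15 -0.012 0 0 0 0 -1;0.05 -0.004 0 0 0 0 -1;0.05 -0.004 0 0 0 0 -1;0.05 -0.004 0 0 0 0 -1;0.05 -0.004 0 0 0 0 -1;0.05 -0.004 0 0 0 0 -1;0.05 -0.004 0 0 0 0 -1;0 0 0 0 0 0 -1"

```text
clock: 15.3
eef_pos: [0.5238, 0.1431, 0.0555]
tool_rot: [-3.135, -0.001, 1.493]
ft_force: [-8.8, 4.2, 1.1]
finger_gap: 0.0155
gripper_force: 118.9
```

```bash
python3 tr.py
```

```text
L -1.6 R -4.4 n40 hand u -47.1 v 125.8 [-8.5  3.9  0.5] [-3.135e+00 -1.000e-03  1.493e+00] 0.0155 t 15.35
```

Request:
move_arm:
  steps: "-0.35 0.027 0 0 0 0 -1;-0.35 0.027 0 0 0 0 -1;-0.062 -0.81 0 0 0 0 -1;-0.062 -0.81 0 0 0 0 -1;-0.062 -0.81 0 0 0 0 -1;-0.062 -0.81 0 0 0 0 -1;0 0 0 0 0 0 -1;0.18 -0.013 0 0 0 0 -1;0.18 -0.013 0 0 0 0 -1;0.18 -0.013 0 0 0 0 -1;0.05 -0.004 0 0 0 0 -1;0.05 -0.004 0 0 0 0 -1;0.05 -0.004 0 0 0 0 -1;0.05 -0.004 0 0 0 0 -1;0.05 -0.004 0 0 0 0 -1;0.05 -0.004 0 0 0 0 -1;0 0 0 0 0 0 -1"

```text
clock: 17.05
eef_pos: [0.518, 0.0143, 0.0553]
tool_rot: [-3.132, -0.0, 1.496]
ft_force: [-15.0, 0.3, 6.2]
finger_gap: 0.0155
gripper_force: 119.7
```

```bash
python3 tr.py
```

```text
L -1.1 R 1.9 n40 hand u -43.0 v -3.1 [-16.2   0.1   6.7] [-3.132 -0.     1.496] 0.0152 t 17.1
```

Request:
move_arm:
  steps: "-0.35 0.027 0 0 0 0 -1;-0.35 0.027 0 0 0 0 -1;0.062 0.81 0 0 0 0 -1;0.062 0.81 0 0 0 0 -1;0.062 0.81 0 0 0 0 -1;0.062 0.81 0 0 0 0 -1;0 0 0 0 0 0 -1;0.16 -0.012 0 0 0 0 -1;0.16 -0.012 0 0 0 0 -1;0.16 -0.012 0 0 0 0 -1;0.05 -0.004 0 0 0 0 -1;0.05 -0.004 0 0 0 0 -1;0.05 -0.004 0 0 0 0 -1;0.05 -0.004 0 0 0 0 -1;0.05 -0.004 0 0 0 0 -1;0.05 -0.004 0 0 0 0 -1;0 0 0 0 0 0 -1"

```text
clock: 18.8
eef_pos: [0.5356, 0.1418, 0.0563]
tool_rot: [3.141, 0.0, 1.495]
ft_force: [-0.8, 0.3, -2.9]
finger_gap: 0.0157
gripper_force: 118.3
```

```bash
python3 tr.py
```

```text
L 12.3 R 3.4 n39 hand u -35.2 v 125.4 [-0.9 -0.1 -2.6] [3.141 0.    1.495] 0.0164 t 18.85
```

Request:
move_arm:
  steps: "-0.35 0.027 0 0 0 0 -1;-0.35 0.027 0 0 0 0 -1;-0.062 -0.81 0 0 0 0 -1;-0.062 -0.81 0 0 0 0 -1;-0.062 -0.81 0 0 0 0 -1;-0.062 -0.81 0 0 0 0 -1;0 0 0 0 0 0 -1;0.16 -0.012 0 0 0 0 -1;0.16 -0.012 0 0 0 0 -1;0.16 -0.012 0 0 0 0 -1;0.05 -0.004 0 0 0 0 -1;0.05 -0.004 0 0 0 0 -1;0.05 -0.004 0 0 0 0 -1;0.05 -0.004 0 0 0 0 -1;0.05 -0.004 0 0 0 0 -1;0.05 -0.004 0 0 0 0 -1;0 0 0 0 0 0 -1"

```text
clock: 20.55
eef_pos: [0.5288, 0.0126, 0.0564]
tool_rot: [3.141, 0.0, 1.496]
ft_force: [-1.9, -0.9, -2.8]
finger_gap: 0.0156
gripper_force: 118.2
```

```bash
python3 tr.py
```

```text
L 11.6 R 12.8 n28 hand u -32.1 v -4.0 [-1.4 -0.9 -2.9] [ 3.141 -0.     1.496] 0.0164 t 20.6
```

Both ends are out, at +11.6 and +12.8 mm. I'll take the mallet back to its mat.

Request:
move_arm:
  steps: "-0.35 0.027 0 0 0 0 -1;-0.35 0.027 0 0 0 0 -1;0 0 0.8 0 0 0 -1;0 0 1 0 0 0 -1;0 0 0.8 0 0 0 -1;-0.217 -0.633 0 0 0 0.97 -1;-0.217 -0.633 0 0 0 0.97 -1;-0.217 -0.633 0 0 0 0.97 -1;-0.217 -0.633 0 0 0 0.97 -1;-0.217 -0.633 0 0 0 0.97 -1;-0.217 -0.633 0 0 0 0.97 -1;-0.217 -0.633 0 0 0 0.97 -1;-0.217 -0.633 0 0 0 0.97 -1;-0.217 -0.633 0 0 0 0.97 -1;-0.217 -0.633 0 0 0 0.97 -1;-0.217 -0.633 0 0 0 0.97 -1;-0.217 -0.633 0 0 0 0.97 -1;-0.217 -0.633 0 0 0 0.91 -1;0 0 0 0 0 0 -1"

```text
clock: 22.5
eef_pos: [0.3873, -0.3178, 0.1612]
tool_rot: [-3.139, 0.002, 2.809]
ft_force: [1.1, 0.3, -2.0]
finger_gap: 0.0154
gripper_force: 118.4
```

Request:
move_arm:
  steps: "0 0 -1 0 0 0 -1;0 0 -1 0 0 0 -1;0 0 -0.8 0 0 0 -1;0 0 -0.4 0 0 0 -1;0 0 -0.2 0 0 0 -1;0 0 -0.1 0 0 0 -1;0 0 -0.1 0 0 0 -1;0 0 0 0 0 0 -1"

```text
clock: 23.3
eef_pos: [0.3882, -0.3147, 0.0171]
tool_rot: [-3.141, 0.001, 2.81]
ft_force: [0.1, -0.5, -3.1]
finger_gap: 0.0154
gripper_force: 118.4
```

Request:
move_arm:
  steps: "0 0 -0.05 0 0 0 -1;0 0 -0.05 0 0 0 -1;0 0 0 0 0 0 -1"

```text
clock: 23.6
eef_pos: [0.3881, -0.3149, 0.0135]
tool_rot: [-3.141, 0.001, 2.81]
ft_force: [-1.6, 1.1, 5.0]
finger_gap: 0.0159
gripper_force: 119.7
```

Request:
move_arm:
  steps: "0 0 0 0 0 0 0;0 0 0 0 0 0 1;0 0 0 0 0 0 1;0 0 0 0 0 0 1;0 0 0 0 0 0 1;0 0 0.5 0 0 0 1;0 0 1 0 0 0 1;0 0 1 0 0 0 1;0 0 1 0 0 0 1;0 0 1 0 0 0 1;0 0 1 0 0 0 1"

```text
clock: 24.7
eef_pos: [0.3875, -0.3141, 0.2342]
tool_rot: [-3.141, 0.0, 2.81]
ft_force: [0.2, 0.4, -0.8]
finger_gap: 0.0857
gripper_force: 0.0
```

Request:
move_arm:
  steps: "0.36 0.63 0.05 0 0 -0.97 1;0.36 0.63 0.05 0 0 -0.97 1;0.36 0.63 0.05 0 0 -0.97 1;0.36 0.63 0.05 0 0 -0.97 1;0.36 0.63 0.05 0 0 -0.97 1;0.36 0.63 0.05 0 0 -0.97 1;0.36 0.63 0.05 0 0 -0.97 1;0.36 0.63 0.05 0 0 -0.97 1;0.36 0.63 0.05 0 0 -0.97 1;0.36 0.63 0.05 0 0 -0.97 1;0.36 0.63 0.05 0 0 -0.97 1;0.36 0.63 0.05 0 0 -0.97 1;0.36 0.63 0.05 0 0 -0.91 1;0 0 0 0 0 0 1;0 0 0 0 0 0 1"

```text
clock: 26.2
eef_pos: [0.5747, 0.0136, 0.2581]
tool_rot: [-3.141, 0.0, 1.498]
ft_force: [-0.3, -1.0, 0.6]
finger_gap: 0.0856
gripper_force: 0.0
```

```bash
python3 - <<'E'
from h import *
c=wcap(); pickle.dump(c,open('w4.pkl','wb'))
t=cap('top'); pickle.dump(t,open('top4.pkl','wb')); a,b,n=track(cap('scene')); print(a-50.3,b-51.2)
print(c['s']['eef_pos'],c['s']['tool_rot'],c['s']['clock'])
a=cv2.resize(c['frame'][:,:,::-1],(800,600),interpolation=cv2.INTER_CUBIC)
a[420:600,0:170]=cv2.resize(t['frame'][185:275,280:365,::-1],(170,180))
cv2.imwrite('pics/w4.png',a)
E
```

```text
11.257166716454371 12.787778019172755
[0.57472607 0.01364116 0.2580912 ] [-3.14076100e+00  3.16253636e-04  1.49829118e+00] 26.2
```

View pics/w4.png

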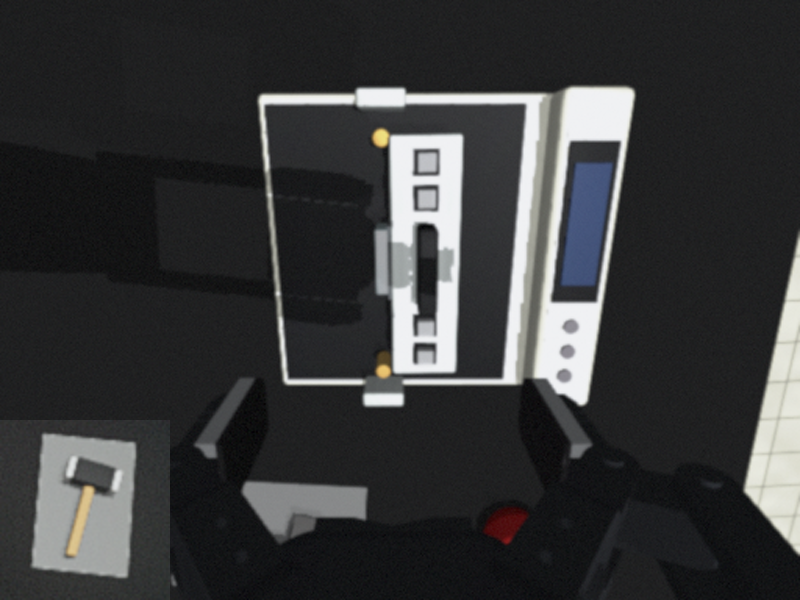

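The carrier stands free of both brass plungers, with its top-face corners at (390,135), (462,135), (455,372) and (394,372). The inset shows the mallet lying on its mat. That was my last picture, so I'll work from numbers now.

```bash
python3 - <<'E'
from h import *
c=pickle.load(open('w4.pkl','rb')); w1=pickle.load(open('w1.pkl','rb')); k=.64
K=[onz(c,u*k,v*k,.086) for u,v in ((390,135),(462,135),(455,372),(394,372))]
ce=np.mean(K,0); y=K[0]+K[1]-K[2]-K[3]; yaw=np.degrees(np.arctan2(-y[0],y[1]))
print(np.round(K,4).tolist(),'centre',ce,'yaw',yaw,'len',np.linalg.norm(y)/2)
print('from tracking', D0+U*.0375)
# bar: dark pixels within carrier outline
g=cv2.cvtColor(c['frame'],cv2.COLOR_RGB2GRAY); m=np.zeros_like(g); cv2.fillPoly(m,[(np.array([(397,140),(455,140),(450,366),(400,366)])*k).astype(int)],255)
b=((g<70)&(m>0)).astype(np.uint8); n,l,st,cc=cv2.connectedComponentsWithStats(b); i=1+np.argmax(st[1:,4]); print('bar box/.64',st[i]/k,onz(c,*cc[i],.105))
print('expected bar top corners',[(proj(c,ce+U*sx*.007+V*sy*.031+[0,0,.028])/k).round(0).tolist() for sx in(-1,1) for sy in(1,-1)])
# tray rim from wrist view w1 and w3
w3=pickle.load(open('w3.pkl','rb'))
T={'w1 BL':(w1,612,252),'w1 BR':(w1,750,227),'w3 nearR':(w3,80,110),'w3 farR':(w3,490,132)}
for n,(cc_,u,v) in T.items(): print(n,onz(cc_,u*k,v*k,.022).round(4))
for (p,q) in (((612,252),(490,132)),): print('2v tray corner',two(w1,np.array(p)*k,w3,np.array(q)*k))
E
```

```text
[[0.5799, 0.1043, 0.086], [0.6282, 0.1007, 0.086], [0.6181, -0.0769, 0.086], [0.5695, -0.0733, 0.086]] centre [0.59891702 0.0136865  0.086     ] yaw -3.2879073403061456 len 0.1778814541157031
from tracking [0.59848948 0.01122304 0.04      ]
bar box/.64 [ 414.0625  223.4375   23.4375  101.5625 1151.5625] [0.5980888  0.01330447 0.105     ]
expected bar top corners [[419.0, 228.0], [417.0, 317.0], [440.0, 228.0], [437.0, 317.0]]
w1 BL [0.5332 0.2252 0.022 ]
w1 BR [0.5531 0.3579 0.022 ]
w3 nearR [0.2917 0.2624 0.022 ]
w3 farR [0.5365 0.2318 0.022 ]
2v tray corner (array([0.53999949, 0.23236747, 0.00433464]), np.float64(0.00045033353693970095))
```

Request:
move_arm:
  steps: "0.6 0 -0.5 0 0 0 1;0 0 -1 0 0 0 1;0 0 -1 0 0 0 1;0 0 -0.9 0 0 0 1;0 0 -0.5 0 0 0 1;0 0 -0.25 0 0 0 1;0 0 0 0 0 0 1;0 0 0 0 0 0 0;0 0 0 0 0 0 -0.5;0 0 0 0 0 0 -1;0 0 0 0 0 0 -1;0 0 0 0 0 0 -1;0 0 0 0 0 0 -1;0 0 0 0 0 0 -1"
  force: 80

```text
clock: 27.75
eef_pos: [0.5991, 0.0133, 0.0932]
tool_rot: [3.141, 0.0, 1.496]
ft_force: [-2.7, 1.2, 6.0]
finger_gap: 0.0127
gripper_force: 79.0
```

Request:
move_arm:
  steps: "0 0 0.2 0 0 0 -1;0 0 0.6 0 0 0 -1;0 0 1 0 0 0 -1;0 0 1 0 0 0 -1;0 0 0.8 0 0 0 -1;0 0 0.3 0 0 0 -1"

```text
clock: 28.35
eef_pos: [0.6003, 0.0131, 0.252]
tool_rot: [3.137, 0.0, 1.496]
ft_force: [-0.2, 0.2, -6.2]
finger_gap: 0.0123
gripper_force: 79.3
```

Request:
move_arm:
  steps: "-0.26 0.43 0 0 0 0.84 -1;-0.26 0.43 0 0 0 0.84 -1;-0.26 0.43 0 0 0 0.84 -1;-0.26 0.43 0 0 0 0.84 -1;-0.26 0.43 0 0 0 0.84 -1;-0.26 0.43 0 0 0 0.84 -1;-0.26 0.43 0 0 0 0.84 -1;-0.26 0.43 0 0 0 0.84 -1;-0.26 0.43 0 0 0 0.84 -1;-0.26 0.43 0 0 0 0.84 -1;-0.26 0.43 0 0 0 0.84 -1;-0.26 0.43 0 0 0 0.84 -1;-0.26 0.43 0 0 0 0.84 -1;-0.26 0.43 0 0 0 0.84 -1;-0.26 0.43 0 0 0 0.84 -1;-0.26 0.43 0 0 0 0.84 -1;-0.26 0.43 0 0 0 0.84 -1;0 0 0 0 0 0 -1;0 0 0 0 0 0 -1"

```text
clock: 30.25
eef_pos: [0.4211, 0.3054, 0.2468]
tool_rot: [-3.14, -0.002, 2.991]
ft_force: [-0.6, -0.5, -6.3]
finger_gap: 0.0126
gripper_force: 79.2
```

Request:
move_arm:
  steps: "0 0.05 -0.6 0 0 0 -1;0 0 -1 0 0 0 -1;0 0 -1 0 0 0 -1;0 0 -0.8 0 0 0 -1;0 0 -0.5 0 0 0 -1;0 0 -0.3 0 0 0 -1;0 0 -0.2 0 0 0 -1;0 0 -0.1 0 0 0 -1;0 0 0 0 0 0 -1"

```text
clock: 31.15
eef_pos: [0.4226, 0.3077, 0.0688]
tool_rot: [3.141, 0.001, 2.991]
ft_force: [-0.0, 0.7, -5.6]
finger_gap: 0.0122
gripper_force: 79.1
```

Request:
move_arm:
  steps: "0 0 -0.1 0 0 0 -1;0 0 -0.08 0 0 0 -1;0 0 -0.05 0 0 0 -1;0 0 0 0 0 0 -1"

```text
clock: 31.55
eef_pos: [0.4219, 0.3076, 0.0591]
tool_rot: [-3.141, -0.0, 2.991]
ft_force: [0.2, -0.1, -6.3]
finger_gap: 0.0122
gripper_force: 79.2
```

Request:
move_arm:
  steps: "0 0 -0.03 0 0 0 -1;0 0 -0.03 0 0 0 -1;0 0 0 0 0 0 -1"

```text
clock: 31.85
eef_pos: [0.4223, 0.3077, 0.0572]
tool_rot: [3.141, 0.0, 2.991]
ft_force: [-2.4, -0.9, -1.8]
finger_gap: 0.0126
gripper_force: 79.7
```

Request:
move_arm:
  steps: "0 0 -0.02 0 0 0 -1;0 0 0 0 0 0 -1"

```text
clock: 32.05
eef_pos: [0.4223, 0.3077, 0.0572]
tool_rot: [-3.141, 0.0, 2.991]
ft_force: [-4.6, -2.7, 6.8]
finger_gap: 0.0121
gripper_force: 80.8
```

The wrist force has turned upward, so the carrier is standing on the tray floor. I'll release it and lift straight up.

Request:
move_arm:
  steps: "0 0 0 0 0 0 -0.5;0 0 0 0 0 0 0.2;0 0 0 0 0 0 1;0 0 0 0 0 0 1;0 0 0 0 0 0 1;0 0 0.4 0 0 0 1;0 0 0.8 0 0 0 1;0 0 1 0 0 0 1;0 0 1 0 0 0 1;0 0 1 0 0 0 1;0 0 0.5 0 0 0 1;0 0 0 0 0 0 1;0 0 0 0 0 0 1"

```text
clock: 33.35
eef_pos: [0.422, 0.3076, 0.2437]
tool_rot: [3.142, 0.0, 2.991]
ft_force: [0.2, 0.4, -0.9]
finger_gap: 0.0855
gripper_force: 0.0
```

```bash
python3 - <<'E'
from h import *
c=wcap(); print(c['s']['eef_pos'])
g=cv2.cvtColor(c['frame'],cv2.COLOR_RGB2GRAY)
# grip bar: darkest blob near its expected pixel; and mallet handle/mat in top view
T=np.array([.4215,.309,0]); print('bar expected px',proj(c,T+[0,0,.078]))
q=proj(c,T+[0,0,.06]).astype(int); b=(g<60).astype(np.uint8); n,l,st,cc=cv2.connectedComponentsWithStats(b)
for i in range(1,n):
    if 150<st[i,4]<4000: print(st[i],onz(c,*cc[i],.068).round(4))
t=cap('top'); o=pickle.load(open('top0.pkl','rb')); d=cv2.cvtColor(cv2.absdiff(t['frame'],o['frame']),cv2.COLOR_RGB2GRAY)
for n_,X in dict(bottle=(.66,.315,.03),beaker=(.742,.28,.03),flask=(.675,-.325,.04),mallet=(.43,-.33,.03)).items():
    u,v=proj(t,X).astype(int); print(n_,'change',d[v-15:v+15,u-15:u+15].mean().round(1))
E
```

```text
[0.42200682 0.30760148 0.24370821]
bar expected px [252.71477215 170.90097638]
[246 142  11  31 296] [0.4064 0.3092 0.068 ]
bottle change 4.4
beaker change 3.7
flask change 4.9
mallet change 3.2
```

```bash
python3 -c "
from h import *
print(workorder.finish_job())"
```

```text
the job is handed in; nothing more can be done
None
```

I handed the job in at about 33 s; the hand-in gave no verdict. The carrier was tapped free and stands released in the steel tray, the mallet is back on its mat, and the bottle, flask and beaker were left alone; when the left end sprang out, the carrier went briefly about 4° askew, past your 3° guide but under the 5° limit.

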